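# Bring the specimen under the microscope and hold focus at the fourth click

### The job

On the measuring microscope, slide the specimen carriage fully home against its end stop under the objective by its upright post. Then swing the spring-return click lever by its upright knob until you feel the fourth click, not a fifth, and finish while still holding the lever there with the fingers: if let go it springs back. The carriage must be home before the lever is moved, and stay home; leave the steel reference block, the small black specimen mount and the oil bottle where they are.

Things in the scene. Friction and masses are not known exactly. Their poses are not given: they have to be found in the camera images.
- scope: Measuring microscope, fixed for the run: white base plate 260 x 440 x 20 mm; white column and arm at its -y end, 240 mm high; objective tube 38 mm across over the slide at (10, -60) mm, its lower end 95 mm above the bench. Origin: centre of the base's underside, on the bench. z up; the carriage slides along -y; the lever's side is -x, nearest the robot.
- carriage (a joint): Slide of the black specimen carriage (80 x 100 mm block on two steel rails, a round 40 mm specimen on it), in m. Grows as the carriage moves along the scope's -y; 0.12 is fully home against the steel end stop under the objective. Starts anywhere from 0 to 0.06. Friction about 3 N; it stays where it is left.
- carriage_post (a point): Handle of the carriage: an upright round steel post, 16 mm across, on a bracket at the carriage's +y end. The post stands 50 to 100 mm above the bench; this point is on its axis, 80 mm above the bench. When the carriage is home, the post is at (10, 50) mm in the scope's frame, 110 mm from the objective's axis.
- lever (a joint): Angle of the click lever, rad: 0 at rest on its stop, growing anticlockwise seen from above as it is advanced; limit 1.05. Clicks are 0.165 rad apart (15 mm at the knob). Where they stand differs from run to run: click n lies at 0.2325 + 0.165 (n - 1), give or take 0.06; the fourth between 0.667 and 0.788. Let go, it springs back to 0.
- lever_knob (a point): Upright round black knob on the end of the lever, 18 mm across, 90 mm from the pivot. It stands 62 to 112 mm above the bench; this point is on its axis, 90 mm above the bench. The flat steel lever arm (14 mm wide) lies below it, its top 62 mm above the bench.
- lever_pivot (a point): The lever's vertical pivot axis, at (-65, -60) mm in the scope's frame, 64 mm above the bench. At rest the lever points 108 degrees anticlockwise (seen from above) from the scope's +x; it swings towards the scope's -x. A return spring pulls it back with some 7 to 10 N at the knob. A tight pinch on the knob hides part of this as a twist on the gripper; caged or pushed, all is felt as force.
- lever_pawl (a point): Under the lever at its spring pawl, on its middle line, 60 mm from the pivot, 39 mm above the bench. At the knob the push rises as the pawl meets the first tooth (no click yet), falls by 4 to 6 N as it goes over the tooth and drops, and rises by as much again over 5 mm of knob travel: the notch's bottom, the click, where to stop, is midway in that rise. So at each tooth.
- notch4 (a point): Bottom of the notch of the fourth click, on the fixed steel quadrant under the lever, 60 mm from the pivot, 39 mm above the bench; x points out from the pivot, y along the lever's advance. The teeth on either side are 5 mm from it. lever_pawl stands on it at the fourth click.
- ref_block: Loose steel hardness reference block, a disc 64 mm across and 15 mm high, lying on the scope's base plate. Leave it alone. Origin: centre of its underside.
- mount: Loose black resin specimen mount, 30 mm across and 22 mm high, on the bench beside the base plate. Leave it alone. Origin: centre of its underside.
- oil: Loose small amber oil bottle, 34 mm across and 62 mm high, on the bench beside the base plate. Leave it alone. Origin: centre of its underside.

How it is judged:
On the way, in this order (a step that is already met when the one before it is completed fails the run):
1. the carriage is home against its stop, the lever still at rest (value of joint carriage above 0.117 m and value of joint lever below 0.08 rad), for 0.2 s.
2. the lever is in the fourth notch, in the fingers (y of lever_pawl in the frame of notch4 between -0.0025 and 0.0025 m and contact force between the fingers and lever_c3 above 0.5 N), for 0.3 s.
At the end, for the whole second after the job is handed in: The carriage is within 3 mm of its stop, and the fingers hold the lever still with its pawl within 2.5 mm (60 mm from the pivot; about 3.7 mm at the knob) of the bottom of the fourth notch, pressing on it with over 0.5 N (all of step 2 and value of joint carriage above 0.117 m and velocity of joint lever between -0.1 and 0.1 rad/s); the arm keeps its last pose, push and grip.
It fails at once if the lever passes over the fifth tooth (a fifth click) (y of lever_pawl in the frame of notch4 above 0.006 m).
It fails at once if the lever is advanced while the carriage is not home (value of joint lever above 0.12 rad and value of joint carriage below 0.115 m).
It fails at once if a bystander is moved by over 15 mm (distance of any of ref_block, mount, oil from where it was at the start of the episode above 0.015 m).
It also fails if it takes over 72 s, if anything falls off the work surface, if the arm or the gripper's body presses on something with over 40 N, if the wrist force passes 120 N, or if a joint passes its speed limit or range.

### The arm

A 6-joint arm with a two-finger parallel gripper is mounted at the origin on the work surface. World frame = base frame: x ahead of the robot, y to its left, z up, the work surface at z = 0. Lengths are in m, angles in rad, forces in N, time in s.
With the tool pointing down it reaches from about 0.35 to 0.875 m from the base axis. Payload 4.2 kg.
Tool frame: the origin (TCP) lies on the centre line of the jaws, within the pads' length; the fingertips stand 14 mm ahead of it and the grasp point (between the pads) lies 5 mm behind it; z points along the fingers, y is the line along which they close (so a half turn about z gives the same grasp; the last joint's range is limited). The gripper opens to 87 mm and grips with 3 to 60 N. Pads are 19 mm wide; open, the fingers measure 117 mm over their backs; the gripper's body (75 mm by 190 mm) begins 51 mm behind the grasp point.
Start: joints at [1.579, 0.385, 0.008, 0, -1.194, -0.259], TCP at [0.155, 0.605, 0.237] pointing down, gripper open.
Joint ranges: [-3.14, 3.14], [-1.21, 2.06], [-1.07, 1.41], [-3.16, 2.05], [-2.99, -0.16], [-3.1, 3.1]. Speed limits (rad/s): [2.79, 2.79, 3.14, 3.14, 3.14, 3.14].

### API

Orientations are given as a unit quaternion [x, y, z, w].
In Python, from workcell import arm gives the robot as it stands.
- The arm moves only by the tool carry_out, never from a script. Its argument "motion" is a list of rows, each a list of 5 numbers: the opening, from 0 (shut) to 1 (fully open), then the shift along the tool's x, y, z in mm, then the turn about the tool's z in degrees. A call has 1 to 12 rows; each row shifts and turns the commanded pose from where the row before left it, along the tool's axes as they then stand; what a row does not reach is not made up. A row lasts 1/12 s, in which the tool goes at most 41.7 mm and 7.16 degrees, less where a joint would pass 70% of its speed; a pose out of reach is approached as far as the arm can. A call with a gripper value outside its range is refused whole. The fingers move at their own pace and stop on an object; "squeeze" is the grip in N (left out, the last holds). Time passes only in rows, so rows that do not move let the fingers close. It gives the time, the measured TCP pose, the force, the opening and the grip force at its end, in the units of the state.
- arm.sense(): the state, without advancing time (a new reading comes with each control period).
- arm.snapshot(name): name is "side" or "top" or "wrist"; returns (picture, depth): 420x560x3 uint8, red, green, blue; 420x560 float32, m along the optical axis (not along the pixel's ray), 0 where there is no reading.
- arm.camera_info(name): a dict with "K" (3x3 intrinsics, pixels), "extrinsics" (4x4, takes a point from camera to world coordinates). Camera axes: x right, y down, z forward; pixel columns grow to the right and rows downward; lengths in m; the calibration is good to about 2 mm. A picture is of the moment at which its call begins: read the wrist's pose just before it. camera_info takes no time and is no camera call; for the wrist camera it gives the pose at the moment of the call.
- arm.hand_in(): hands the job in; it is judged then, once.
The state is a dict: "t": time; "joint_pos": joint angles; "qvel": joint speeds; "joint_torque": joint torques, N m; "eef_pos": TCP position; "tool_rot": TCP orientation; "ft_force": force on the tool from outside, world axes, zero at the start; "ft_torque": the same for the moment, N m; "opening": finger opening in m; "gripper_force": force on a finger pad.
Only numpy, scipy, OpenCV 4.12 (cv2) and the standard library are available. Lean on these libraries where they do the work, as an engineer would, in place of code of your own. Each camera call takes 0.05 s, during which the arm holds its last target. There are 200 camera calls.

## Working session

There is one attempt and no reset: what is moved stays moved. The work goes in short steps, Python scripts to look and compute and a tool call to move; the robot and the scene stay as the last step left them, time stands still between calls to the robot, and variables do not carry over. Pictures are saved under pics/ and viewed, at most 10 in all, crops included, and the job is handed in when it is done.

Besides the shell and the picture viewer there is one more tool, called after "Request:" as name(argument=value, ...) on one line, values as JSON. carry_out: Moves the arm, as the interface text tells. Its arguments: {"type":"object","properties":{"motion":{"type":"array","items":{"type":"array","items":{"type":"number"}}},"squeeze":{"type":"number"}},"required":["motion"]}

```bash
mkdir -p pics
cat > h.py <<'E'
import numpy as np, cv2
from workcell import arm
from scipy.spatial.transform import Rotation as R
def snap(n,f):
    c=arm.camera_info(n); p,d=arm.snapshot(n)
    cv2.imwrite('pics/'+f+'.png',p[:,:,::-1]); np.savez('pics/'+f,p=p,d=d,K=c['K'],E=c['extrinsics'])
def pt(f,u,v,z=None):
    q=np.load('pics/'+f+'.npz');E=q['E'];r=np.linalg.inv(q['K'])@[u,v,1]
    if z is None: s=float(np.median(q['d'][v-1:v+2,u-1:u+2]))
    else: s=(z-E[2,3])/(E[:3,:3]@r)[2]
    return E[:3,:3]@(r*s)+E[:3,3]
E
python3 - <<'E'
from h import *
snap('top','top1');snap('side','side1')
s=arm.sense();print(s);
for n in('top','side','wrist'):print(n,arm.camera_info(n))
E
```

```text
{'t': 0.1, 'joint_pos': array([ 1.57859292e+00,  3.85446979e-01,  6.78147167e-03, -4.53497587e-04,
       -1.19398758e+00, -2.58591226e-01]), 'qvel': array([ 0.0003326 , -0.00146987,  0.00412594,  0.00092996, -0.00019328,
        0.00110195]), 'joint_torque': array([ 3.82592734e-04, -3.91692638e+01,  1.87932962e+01,  4.23185349e+00,
        1.33949745e-02, -7.17099101e-05]), 'eef_pos': array([0.15496476, 0.60496329, 0.23559337]), 'tool_rot': array([ 9.92137141e-01, -1.25151853e-01, -8.56071518e-05,  9.48147886e-04]), 'ft_force': array([ 0.99643204, -0.80721412, -0.05977393]), 'ft_torque': array([-0.07625687,  0.04254946, -0.03398502]), 'gripper_force': 0.0, 'opening': 0.08675853754754204}
top {'K': array([[486.53822326,   0.        , 280.51848785],
       [  0.        , 486.53822326, 214.37301702],
       [  0.        ,   0.        ,   1.        ]]), 'extrinsics': array([[ 2.42986231e-02, -9.84304188e-01,  1.74799437e-01,
         4.11596693e-01],
       [-9.99704690e-01, -2.38663302e-02,  4.57506441e-03,
         1.01470664e-01],
       [-3.31433967e-04, -1.74858985e-01, -9.84593432
[... 271 characters left out ...]
.        ]]), 'extrinsics': array([[-0.99241404, -0.07874157,  0.09441476,  0.52193444],
       [-0.1229018 ,  0.61614178, -0.77798744,  0.65134561],
       [ 0.00308708, -0.7836894 , -0.62114523,  0.5165119 ],
       [ 0.        ,  0.        ,  0.        ,  1.        ]])}
wrist {'K': array([[296.578822  ,   0.        , 278.18866213],
       [  0.        , 296.578822  , 209.25150094],
       [  0.        ,   0.        ,   1.        ]]), 'extrinsics': array([[-0.24838907, -0.93592656, -0.24968849,  0.22318361],
       [-0.96865901,  0.24042352,  0.06241998,  0.58791895],
       [ 0.00161047,  0.25736744, -0.96631227,  0.38225537],
       [ 0.        ,  0.        ,  0.        ,  1.        ]])}
```

View pics/top1.png

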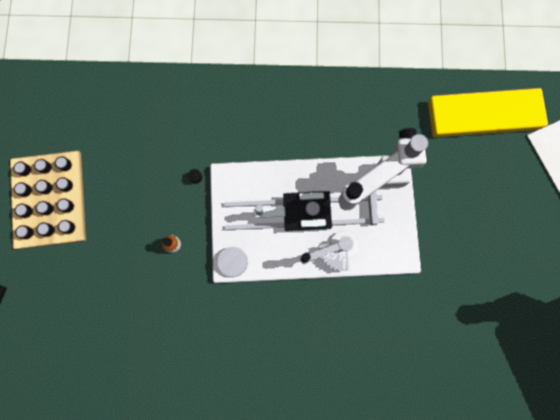

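View pics/side1.png

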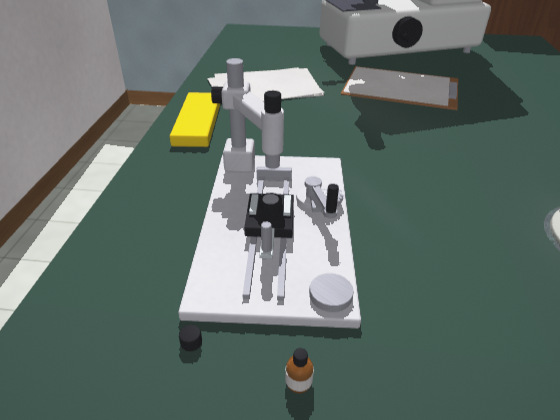

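Top: base plate corners at about (211,164), (411,156), (420,272), (214,282); knob top (305,258), pivot (345,243), post (260,211). The side view agrees.

Run:
```python
from h import *
p=cv2.imread('pics/top1.png')[145:290,200:425]
cv2.imwrite('pics/topc.png',cv2.resize(p,None,fx=3.5,fy=3.5,interpolation=cv2.INTER_CUBIC))
p=cv2.imread('pics/side1.png')[140:330,170:370]
cv2.imwrite('pics/sidec.png',cv2.resize(p,None,fx=3.1,fy=3.1,interpolation=cv2.INTER_CUBIC))
```

```text
(no output)
```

View pics/topc.png

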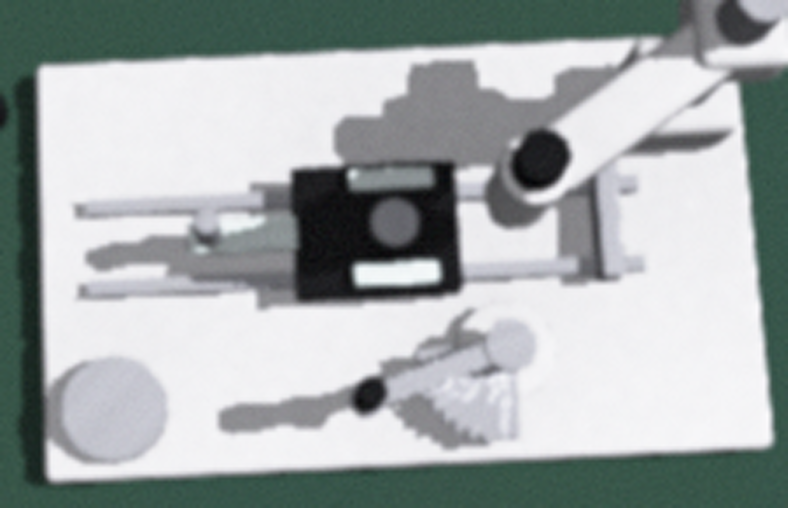

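View pics/sidec.png

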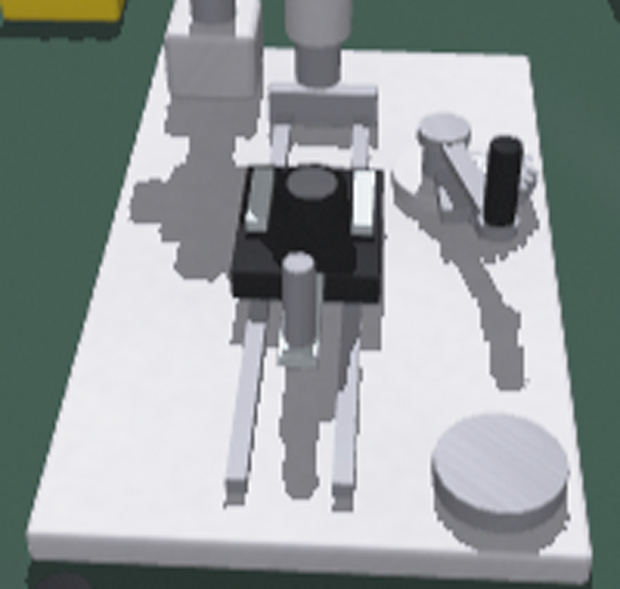

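Crops: plate corners TL (40,65), BL (48,482), BR (773,447) in the top crop; post top (207,218), knob top (370,394), pivot cap (512,342). In the side crop: post top (298,262), knob top (505,146).

Run:
```python
from h import *
t=lambda u,v:(200+(u+.5)/3.5-.5,145+(v+.5)/3.5-.5)
s=lambda u,v:(170+(u+.5)/3.1-.5,140+(v+.5)/3.1-.5)
P=lambda a,z:pt('top1',*t(*a),z); S=lambda a,z:pt('side1',*s(*a),z)
W=np.array([P((40,65),.02),P((48,482),.02),P((773,447),.02),S((30,535),.02),S((592,555),.02),S((527,57),.02)])[:,:2]
L=np.array([[130,220],[-130,220],[-130,-220]]*1+[[130,220],[-130,220],[-130,-220]])/1e3
print(W)
for i in ([0,1,2],[3,4,5],range(6)):
    w=W[i];l=L[i];a=l-l.mean(0);b=w-w.mean(0)
    th=np.arctan2((a[:,0]*b[:,1]-a[:,1]*b[:,0]).sum(),(a*b).sum())
    M=np.array([[np.cos(th),-np.sin(th)],[np.sin(th),np.cos(th)]]);o=w.mean(0)-M@l.mean(0)
    print('yaw',np.degrees(th),'o',o,'res mm',np.round((l@M.T+o-w)*1e3,1).tolist())
inv=lambda p:np.round((M.T@(p[:2]-o))*1e3,1)
for n,a,z,f in [('post',(207,218),.1,P),('post',(298,262),.1,S),('knob',(370,394),.112,P),('knob',(505,146),.112,S),('pivot',(512,342),.075,P),('pivot',(445,128),.075,S),('block',(107,410),.035,P),('block',(500,464),.035,P if 0 else S)]:
    p=f(a,z);print(n,p.round(4),inv(p))
W2=lambda x,y:(o+M@np.array([x,y])).round(4)
print('home',W2(.01,.05),'pivot',W2(-.065,-.06))
for th in np.radians(108)+np.array([0,.727]): print('knob',W2(-.065+.09*np.cos(th),-.06+.09*np.sin(th)))
q=np.load('pics/top1.npz');print('depth knob,post,pivot',[pt('top1',*c) for c in((306,258),(259,207),(346,243))])
```

```text
[[ 0.70547451  0.26163154]
 [ 0.44631627  0.24404125]
 [ 0.47785054 -0.19226935]
 [ 0.70224079  0.26607099]
 [ 0.44820057  0.24539574]
 [ 0.48009037 -0.18482484]]
yaw 4.007505231459459 o [0.59156621 0.03434223] res mm [[0.4, 1.3], [0.2, 0.7], [-0.6, -1.9]]
yaw 4.348324448390084 o [0.59227929 0.03904391] res mm [[3.0, 2.2], [-2.2, 3.2], [-0.8, -5.4]]
yaw 4.17683389976878 o [0.59192165 0.03669184] res mm [[0.1, 3.9], [-0.1, 2.6], [0.4, 0.1], [3.3, -0.5], [-2.0, 1.2], [-1.8, -7.4]]
post [0.5948 0.1496 0.1   ] [ 11.1 112.4]
post [0.5939 0.1529 0.1   ] [ 10.4 115.8]
knob [0.4957 0.0558 0.112 ] [-94.6  26. ]
knob [0.4985 0.0606 0.112 ] [-91.4  30.7]
pivot [ 0.531  -0.0275  0.075 ] [-65.4 -59.6]
pivot [ 0.531  -0.0072  0.075 ] [-64.  -39.4]
block [0.4892 0.2088 0.035 ] [-89.9 179.2]
block [0.4914 0.2097 0.035 ] [-87.6 179.8]
home [0.5983 0.0873] pivot [ 0.5315 -0.0279]
knob [0.4975 0.0555]
knob [0.4507 0.0118]
depth knob,post,pivot [array([0.49426205, 0.05447363, 0.11145451]), array([0.59460575, 0.14915466, 0.10051198]), array([ 0.53110951, -0.02920306,  0.06351749])]
```

Request:
carry_out(motion=[[0,29,16,0,0],[0,29,16,0,0],[0,29,16,0,0],[0,29,16,0,0],[0,29,16,0,0],[0,29,16,0,0],[0,29,16,0,0],[0,29,16,0,0],[0,29,16,0,0],[0,29,16,0,0],[0,29,16,0,0],[0,29,16,0,0]], squeeze=30)

```text
t: 1.1
eef_pos: [0.4453, 0.3316, 0.2362]
tool_rot: [0.992, -0.125, -0.0, 0.0]
ft_force: [0.5, 0.8, -0.3]
opening: 0.0152
gripper_force: 0.0
```

Request:
carry_out(motion=[[0,29,16,0,0],[0,29,16,0,0],[0,29,16,0,0],[0,29,16,0,0],[0,29,16,0,0],[0,29,16,0,0],[0,0,0,0,-6],[0,0,0,0,-6],[0,0,0,0,-6.5],[0,0,0,0,0]])

```text
t: 1.93
eef_pos: [0.5892, 0.1964, 0.2358]
tool_rot: [0.999, 0.037, -0.001, 0.0]
ft_force: [-0.1, 0.8, 0.9]
opening: 0.0002
gripper_force: 0.0
```

Run:
```python
from h import *
s=arm.sense();print(s['eef_pos'],s['joint_pos'].round(2),R.from_quat(s['tool_rot']).as_matrix().round(3),s['ft_force'],s['opening'])
snap('side','s2');snap('wrist','w2')
a=cv2.imread('pics/s2.png');b=cv2.imread('pics/w2.png')
cv2.imwrite('pics/m2.png',cv2.resize(np.hstack([a[:,100:450],b]),(800,369)))
```

```text
[0.58918798 0.19642669 0.23578552] [ 0.58  0.38 -0.   -0.   -1.19  1.06] [[ 0.997  0.073 -0.001]
 [ 0.073 -0.997 -0.001]
 [-0.001  0.    -1.   ]] [-0.05083095  0.83330396  0.94656214] 0.0002417743433918345
```

View pics/m2.png

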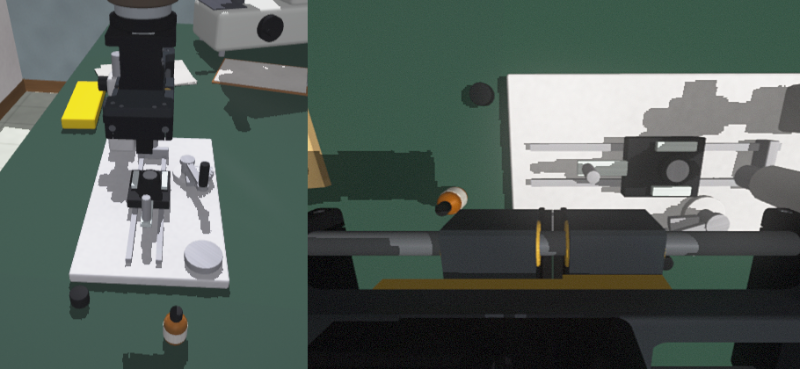

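Left (side): gripper behind the post, clear of everything. Right (wrist): post at about (592,178), fingers shut.

Request:
carry_out(motion=[[0,2,0,25,0],[0,0,0,25,0],[0,0,0,25,0],[0,0,0,25,0],[0,0,0,25,0],[0,0,0,25,0],[0,0,8,0,0],[0,0,8,0,0],[0,0,8,0,0],[0,0,8,0,0]])

```text
t: 2.87
eef_pos: [0.5948, 0.1652, 0.0886]
tool_rot: [0.999, 0.036, 0.002, -0.001]
ft_force: [-1.2, 2.3, -0.8]
opening: 0.0003
gripper_force: 1.5
```

Request:
carry_out(motion=[[0,0,6,0,0],[0,0,6,0,0],[0,0,6,0,0],[0,0,6,0,0],[0,0,6,0,0],[0,0,0,0,0]])

```text
t: 3.37
eef_pos: [0.596, 0.134, 0.0871]
tool_rot: [0.999, 0.036, 0.0, 0.0]
ft_force: [0.7, 1.2, 0.3]
opening: 0.0007
gripper_force: 0.5
```

Request:
carry_out(motion=[[0,0,4,0,0],[0,0,4,0,0],[0,0,4,0,0],[0,0,4,0,0],[0,0,4,0,0],[0,0,0,0,0]])

```text
t: 3.87
eef_pos: [0.597, 0.1143, 0.0863]
tool_rot: [0.999, 0.036, -0.0, 0.0]
ft_force: [0.0, 1.2, 1.0]
opening: 0.0004
gripper_force: 0.8
```

Run:
```python
from h import *
s=arm.sense();print(s['eef_pos'],s['ft_force'])
snap('side','s3')
a=cv2.imread('pics/s3.png')[40:340,150:400]
cv2.imwrite('pics/m3.png',cv2.resize(a,(500,600),interpolation=cv2.INTER_CUBIC))
```

```text
[0.59703844 0.11432258 0.08634428] [0.0067905  1.24992984 1.0325805 ]
```

View pics/m3.png

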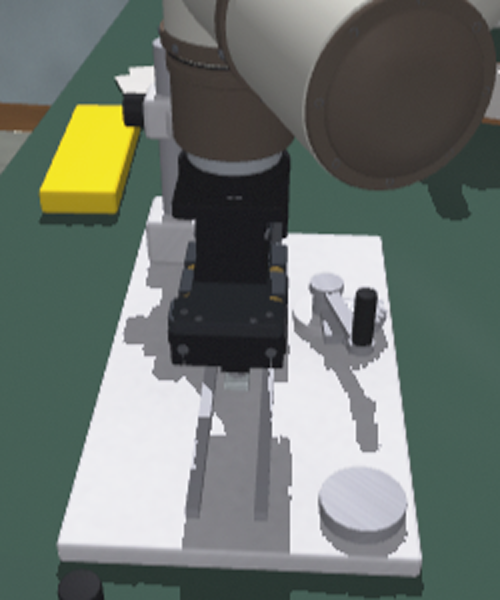

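The picture shows the gripper over the post, lever and knob untouched; the post is hidden, the bracket just visible at (238,380). Keep pushing to the stop.

Request:
carry_out(motion=[[0,0,3,0,0],[0,0,3,0,0],[0,0,0,0,0]])

```text
t: 4.17
eef_pos: [0.5972, 0.1087, 0.0861]
tool_rot: [0.999, 0.036, -0.001, 0.0]
ft_force: [0.3, 0.6, 0.9]
opening: 0.0006
gripper_force: 0.8
```

Request:
carry_out(motion=[[0,0,2,0,0],[0,0,2,0,0],[0,0,0,0,0]])

```text
t: 4.42
eef_pos: [0.5976, 0.1055, 0.0862]
tool_rot: [0.999, 0.036, -0.0, -0.0]
ft_force: [-0.8, 3.5, 0.0]
opening: 0.0001
gripper_force: 2.1
```

Request:
carry_out(motion=[[0,0,2,0,0],[0,0,0,0,0]])

```text
t: 4.58
eef_pos: [0.5977, 0.1051, 0.0862]
tool_rot: [0.999, 0.036, 0.0, -0.001]
ft_force: [-1.2, 9.5, 1.2]
opening: 0.0008
gripper_force: 4.9
```

Request:
carry_out(motion=[[0,0,2,0,0],[0,0,0,0,0]])

```text
t: 4.75
eef_pos: [0.5977, 0.1049, 0.0862]
tool_rot: [0.999, 0.036, 0.0, -0.003]
ft_force: [-3.8, 15.2, 0.3]
opening: 0.0003
gripper_force: 7.8
```

Request:
carry_out(motion=[[0,0,2,0,0],[0,0,0,0,0]])

```text
t: 4.92
eef_pos: [0.5978, 0.1047, 0.0863]
tool_rot: [0.999, 0.036, 0.001, -0.004]
ft_force: [-6.8, 21.4, 0.5]
opening: 0.0004
gripper_force: 10.7
```

Home: stiff stop at 21 N. Back off and raise.

Request:
carry_out(motion=[[0,0,-12,0,0],[0,0,-20,0,0],[0,0,0,-30,0],[0,0,0,-35,0],[0,0,0,-35,0],[0.6,0,0,0,7],[0.6,0,0,0,7],[0.6,0,0,0,7],[0.6,0,0,0,7],[0.6,0,0,0,7],[0.6,0,0,0,7],[0.6,0,0,0,0]])

```text
t: 5.92
eef_pos: [0.5954, 0.1301, 0.186]
tool_rot: [0.945, -0.326, -0.001, 0.001]
ft_force: [-0.3, -0.6, -0.8]
opening: 0.0392
gripper_force: 0.0
```

Request:
carry_out(motion=[[0.6,0,0,0,7],[0.6,0,0,0,7],[0.6,0,0,0,7],[0.6,0,0,0,7],[0.6,0,0,0,2],[0.6,0,0,0,0]])

```text
t: 6.42
eef_pos: [0.5957, 0.1305, 0.1861]
tool_rot: [0.83, -0.557, -0.0, 0.001]
ft_force: [-0.3, 0.5, 0.6]
opening: 0.0522
gripper_force: 0.0
```

Run:
```python
from h import *
s=arm.sense();M=R.from_quat(s['tool_rot']).as_matrix();print(s['t'],s['eef_pos'],s['joint_pos'].round(2),M.round(3),s['ft_force'],s['opening'])
print(M.T@(np.array([.4965,.056,.2])-s['eef_pos']))
snap('top','t4')
a=cv2.imread('pics/t4.png')[120:300,180:440]
cv2.imwrite('pics/m4.png',cv2.resize(a,None,fx=3,fy=3,interpolation=cv2.INTER_CUBIC))
```

```text
6.4167 [0.59566107 0.13048673 0.18614793] [ 0.48  0.4  -0.1   0.   -1.07 -0.09] [[ 0.379 -0.926 -0.001]
 [-0.926 -0.379 -0.001]
 [ 0.001  0.002 -1.   ]] [-0.33850869  0.45907078  0.57897216] 0.05217744263422373
[ 0.0314005   0.120005   -0.01363381]
```

View pics/m4.png

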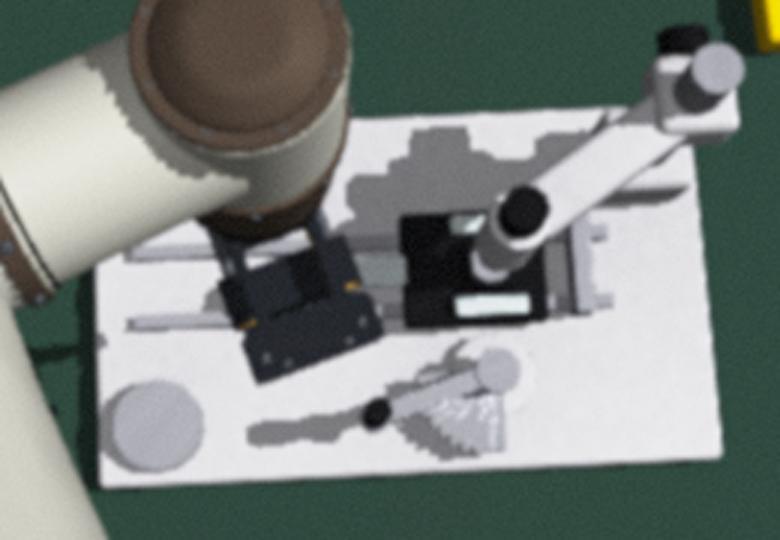

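Carriage now sits under the objective against the stop bar (front edge at (547,270), bar at (575,265)); lever still at rest, knob (377,413).

Request:
carry_out(motion=[[0.6,8,30,0,0],[0.6,8,30,0,0],[0.6,8,30,0,0],[0.6,7,30,0,0],[0.6,0,0,0,0]])

```text
t: 6.88
eef_pos: [0.4913, 0.0542, 0.1862]
tool_rot: [0.83, -0.558, -0.002, 0.002]
ft_force: [-0.8, -0.1, -0.1]
opening: 0.052
gripper_force: 0.0
```

Run:
```python
from h import *
s=arm.sense();M=R.from_quat(s['tool_rot']).as_matrix();print(s['t'],s['eef_pos'],s['ft_force'],s['opening'])
print(M.T@(np.array([.4965,.056,.09])-s['eef_pos']))
snap('top','t5');snap('side','s5')
a=cv2.imread('pics/t5.png')[130:300,190:440];b=cv2.imread('pics/s5.png')[60:330,170:380]
a=cv2.resize(a,None,fx=1.7,fy=1.7,interpolation=cv2.INTER_CUBIC);b=cv2.resize(b,(372,478),interpolation=cv2.INTER_CUBIC)
o=np.zeros((478,800,3),np.uint8);o[:a.shape[0],:a.shape[1]]=a;o[:,428:]=b;cv2.imwrite('pics/m5.png',o)
```

```text
6.8833 [0.49133729 0.05421889 0.18618796] [-0.76529855 -0.13480126 -0.09138519] 0.05201715158233281
[ 0.00038005 -0.00591626  0.0961603 ]
```

View pics/m5.png

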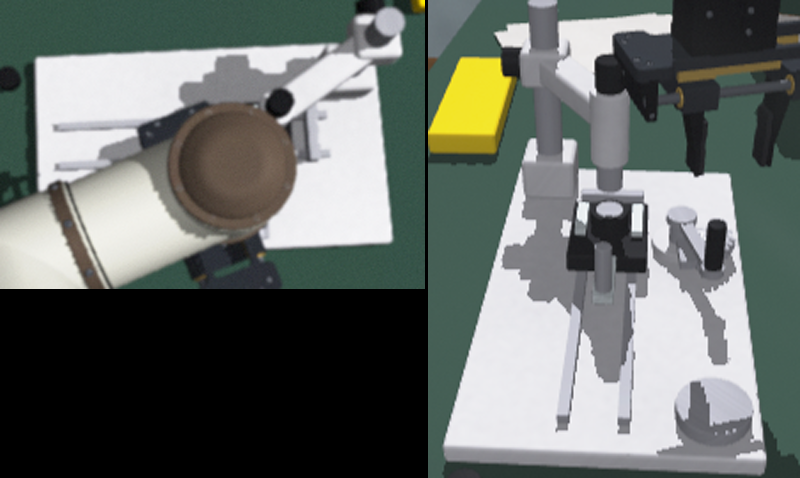

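Side crop: post top at (603,246), carriage against the stop bar; gripper hangs above the knob, clear of the objective.

Run:
```python
from h import *
k=372/210;p=pt('side1',170+(603-428)/k,60+246/k,.1);q=pt('side1',170+298/3.1,140+262/3.1,.1)
print(p,q,np.linalg.norm(p-q))
```

```text
[0.59776444 0.08986507 0.1       ] [0.59328113 0.1536492  0.1       ] 0.06394149274290208
```

Request:
carry_out(motion=[[0.6,0,-6,20,0],[0.6,0,0,20,0],[0.6,0,0,20,0],[0.6,0,0,20,0],[0.6,0,0,20,0],[0.6,0,0,0,0]])

```text
t: 7.48
eef_pos: [0.5005, 0.0592, 0.0828]
tool_rot: [0.83, -0.558, -0.002, 0.003]
ft_force: [-0.0, 0.0, -0.6]
opening: 0.0525
gripper_force: 0.0
```

Request:
carry_out(motion=[[0.6,1,5,0,0],[0.4,0,0,0,0],[0.23,0,0,0,0],[0.23,0,0,0,0],[0.23,0,0,0,0],[0.23,0,0,0,0],[0.23,0,0,0,0]], squeeze=8)

```text
t: 8.07
eef_pos: [0.4981, 0.0568, 0.087]
tool_rot: [0.83, -0.558, 0.0, -0.0]
ft_force: [0.4, -0.8, 0.5]
opening: 0.0228
gripper_force: 0.0
```

Request:
carry_out(motion=[[0.23,0,0,0,0],[0.23,0,0,0,0],[0.23,0,0,0,0]])

```text
t: 8.32
eef_pos: [0.4979, 0.0567, 0.0866]
tool_rot: [0.83, -0.558, 0.0, -0.0]
ft_force: [-0.2, 0.4, -0.0]
opening: 0.0206
gripper_force: 0.0
```

Request:
carry_out(motion=[[0.23,0,3,0,0],[0.23,0,0,0,0]])

```text
t: 8.48
eef_pos: [0.4967, 0.0563, 0.0869]
tool_rot: [0.83, -0.558, 0.001, -0.002]
ft_force: [5.4, 1.3, -3.8]
opening: 0.02
gripper_force: 2.5
```

Request:
carry_out(motion=[[0.23,0,3,0,-2],[0.23,0,0,0,0]])

```text
t: 8.65
eef_pos: [0.4949, 0.0555, 0.0871]
tool_rot: [0.84, -0.543, 0.002, -0.003]
ft_force: [6.4, 1.4, -5.7]
opening: 0.0201
gripper_force: 3.5
```

Request:
carry_out(motion=[[0.23,0,1.5,0,-1],[0.23,0,0,0,0]])

```text
t: 8.82
eef_pos: [0.4938, 0.055, 0.0871]
tool_rot: [0.844, -0.536, 0.002, -0.003]
ft_force: [7.1, 1.7, -5.1]
opening: 0.0197
gripper_force: 3.5
```

Request:
carry_out(motion=[[0.23,0,1.5,0,-1],[0.23,0,0,0,0]])

```text
t: 8.98
eef_pos: [0.4925, 0.0544, 0.0871]
tool_rot: [0.849, -0.528, 0.002, -0.003]
ft_force: [6.7, 0.9, -4.9]
opening: 0.0204
gripper_force: 3.5
```

Request:
carry_out(motion=[[0.23,0,1.5,0,-1],[0.23,0,0,0,0]])

```text
t: 9.15
eef_pos: [0.4913, 0.0538, 0.0871]
tool_rot: [0.854, -0.521, 0.002, -0.003]
ft_force: [7.2, 0.8, -5.5]
opening: 0.0202
gripper_force: 3.5
```

Request:
carry_out(motion=[[0.23,0,1.6,0,-1],[0.23,0,0,0,0]])

```text
t: 9.32
eef_pos: [0.4899, 0.0531, 0.0872]
tool_rot: [0.858, -0.513, 0.002, -0.003]
ft_force: [6.1, 1.6, -4.8]
opening: 0.0201
gripper_force: 3.6
```

Request:
carry_out(motion=[[0.23,0,1.6,0,-1],[0.23,0,0,0,0]])

```text
t: 9.48
eef_pos: [0.489, 0.0525, 0.0872]
tool_rot: [0.863, -0.506, 0.003, -0.003]
ft_force: [8.3, 1.1, -6.9]
opening: 0.02
gripper_force: 4.1
```

Request:
carry_out(motion=[[0.23,0,1.6,0,-1],[0.23,0,0,0,0]])

```text
t: 9.65
eef_pos: [0.4882, 0.0521, 0.0873]
tool_rot: [0.867, -0.498, 0.003, -0.004]
ft_force: [9.0, 2.2, -7.4]
opening: 0.0203
gripper_force: 4.7
```

Request:
carry_out(motion=[[0.23,0,1.6,0,-1],[0.23,0,0,0,0]])

```text
t: 9.82
eef_pos: [0.4875, 0.0516, 0.0874]
tool_rot: [0.871, -0.491, 0.004, -0.005]
ft_force: [10.1, 2.3, -8.8]
opening: 0.0202
gripper_force: 5.3
```

Request:
carry_out(motion=[[0.23,0,1.6,0,-1],[0.23,0,0,0,0]])

```text
t: 9.98
eef_pos: [0.4863, 0.051, 0.0874]
tool_rot: [0.876, -0.483, 0.004, -0.005]
ft_force: [11.0, 2.8, -8.2]
opening: 0.0205
gripper_force: 5.4
```

Request:
carry_out(motion=[[0.23,0,1.6,0,-1],[0.23,0,0,0,0]])

```text
t: 10.15
eef_pos: [0.4843, 0.0498, 0.0875]
tool_rot: [0.88, -0.475, 0.004, -0.004]
ft_force: [9.3, 3.2, -6.0]
opening: 0.0202
gripper_force: 4.6
```

Request:
carry_out(motion=[[0.23,0,1.6,0,-1],[0.23,0,0,0,0]])

```text
t: 10.32
eef_pos: [0.4822, 0.0486, 0.0874]
tool_rot: [0.884, -0.468, 0.003, -0.003]
ft_force: [7.1, 2.4, -3.7]
opening: 0.0199
gripper_force: 3.7
```

Request:
carry_out(motion=[[0.23,0,1.6,0,-1],[0.23,0,0,0,0]])

```text
t: 10.48
eef_pos: [0.4801, 0.0474, 0.0874]
tool_rot: [0.888, -0.46, 0.002, -0.003]
ft_force: [5.8, 2.8, -2.1]
opening: 0.0202
gripper_force: 2.9
```

Request:
carry_out(motion=[[0.23,0,1.6,0,-1],[0.23,0,0,0,0]])

```text
t: 10.65
eef_pos: [0.4791, 0.0466, 0.0874]
tool_rot: [0.892, -0.452, 0.003, -0.003]
ft_force: [7.0, 1.7, -3.5]
opening: 0.02
gripper_force: 3.2
```

Request:
carry_out(motion=[[0.23,0,1.6,0,-1],[0.23,0,0,0,0]])

```text
t: 10.82
eef_pos: [0.4782, 0.0458, 0.0874]
tool_rot: [0.896, -0.444, 0.003, -0.003]
ft_force: [8.0, 3.7, -5.0]
opening: 0.0203
gripper_force: 3.7
```

Request:
carry_out(motion=[[0.23,0,1.6,0,-1],[0.23,0,0,0,0]])

```text
t: 10.98
eef_pos: [0.4771, 0.045, 0.0874]
tool_rot: [0.9, -0.437, 0.003, -0.003]
ft_force: [8.1, 3.5, -4.7]
opening: 0.0202
gripper_force: 3.9
```

Request:
carry_out(motion=[[0.23,0,1.6,0,-1],[0.23,0,0,0,0]])

```text
t: 11.15
eef_pos: [0.4763, 0.0443, 0.0875]
tool_rot: [0.903, -0.429, 0.004, -0.004]
ft_force: [7.8, 4.0, -5.7]
opening: 0.0202
gripper_force: 4.4
```

Request:
carry_out(motion=[[0.23,0,1.6,0,-1],[0.23,0,0,0,0]])

```text
t: 11.32
eef_pos: [0.4756, 0.0437, 0.0874]
tool_rot: [0.907, -0.421, 0.004, -0.004]
ft_force: [9.6, 3.9, -6.6]
opening: 0.0201
gripper_force: 5.1
```

Request:
carry_out(motion=[[0.23,0,1.6,0,-1],[0.23,0,0,0,0]])

```text
t: 11.48
eef_pos: [0.475, 0.043, 0.0875]
tool_rot: [0.911, -0.413, 0.005, -0.005]
ft_force: [9.9, 5.3, -9.4]
opening: 0.0199
gripper_force: 5.8
```

Request:
carry_out(motion=[[0.23,0,1.6,0,-1],[0.23,0,0,0,0]])

```text
t: 11.65
eef_pos: [0.4736, 0.0419, 0.0875]
tool_rot: [0.914, -0.405, 0.004, -0.005]
ft_force: [10.9, 5.1, -8.0]
opening: 0.0201
gripper_force: 5.5
```

Request:
carry_out(motion=[[0.23,0,1.6,0,-1],[0.23,0,0,0,0]])

```text
t: 11.82
eef_pos: [0.4717, 0.0404, 0.0875]
tool_rot: [0.918, -0.397, 0.004, -0.004]
ft_force: [8.8, 4.3, -5.9]
opening: 0.0202
gripper_force: 4.6
```

Request:
carry_out(motion=[[0.23,0,1.6,0,-1],[0.23,0,0,0,0]])

```text
t: 11.98
eef_pos: [0.4698, 0.0388, 0.0874]
tool_rot: [0.921, -0.389, 0.003, -0.003]
ft_force: [6.9, 2.7, -3.9]
opening: 0.02
gripper_force: 3.6
```

Request:
carry_out(motion=[[0.23,0,1.6,0,-1],[0.23,0,0,0,0]])

```text
t: 12.15
eef_pos: [0.4682, 0.0375, 0.0874]
tool_rot: [0.925, -0.381, 0.003, -0.003]
ft_force: [6.5, 2.9, -3.1]
opening: 0.0202
gripper_force: 3.3
```

Request:
carry_out(motion=[[0.23,0,1.6,0,-1],[0.23,0,0,0,0]])

```text
t: 12.32
eef_pos: [0.4673, 0.0365, 0.0874]
tool_rot: [0.928, -0.373, 0.003, -0.003]
ft_force: [6.9, 3.4, -5.3]
opening: 0.0203
gripper_force: 3.6
```

Request:
carry_out(motion=[[0.23,0,1.6,0,-1],[0.23,0,0,0,0]])

```text
t: 12.48
eef_pos: [0.4665, 0.0356, 0.0874]
tool_rot: [0.931, -0.365, 0.003, -0.003]
ft_force: [7.2, 4.5, -4.8]
opening: 0.0201
gripper_force: 4.1
```

Request:
carry_out(motion=[[0.23,0,1.6,0,-1],[0.23,0,0,0,0]])

```text
t: 12.65
eef_pos: [0.4656, 0.0346, 0.0874]
tool_rot: [0.934, -0.357, 0.004, -0.004]
ft_force: [7.8, 5.9, -5.2]
opening: 0.0196
gripper_force: 4.3
```

Request:
carry_out(motion=[[0.23,0,1.6,0,-1],[0.23,0,0,0,0]])

```text
t: 12.82
eef_pos: [0.465, 0.0338, 0.0874]
tool_rot: [0.937, -0.348, 0.004, -0.004]
ft_force: [8.8, 6.8, -7.1]
opening: 0.0199
gripper_force: 5.0
```

Request:
carry_out(motion=[[0.23,0,1.6,0,-1],[0.23,0,0,0,0]])

```text
t: 12.98
eef_pos: [0.4644, 0.0331, 0.0875]
tool_rot: [0.94, -0.34, 0.005, -0.005]
ft_force: [9.3, 7.4, -8.2]
opening: 0.0201
gripper_force: 5.7
```

Request:
carry_out(motion=[[0.23,0,1.6,0,-1],[0.23,0,0,0,0]])

```text
t: 13.15
eef_pos: [0.4636, 0.0321, 0.0875]
tool_rot: [0.943, -0.332, 0.005, -0.005]
ft_force: [8.6, 7.9, -7.8]
opening: 0.0199
gripper_force: 6.1
```

Request:
carry_out(motion=[[0.23,0,1.6,0,-1],[0.23,0,0,0,0]])

```text
t: 13.32
eef_pos: [0.4622, 0.0305, 0.0875]
tool_rot: [0.946, -0.324, 0.004, -0.004]
ft_force: [9.0, 7.4, -7.7]
opening: 0.0201
gripper_force: 5.4
```

Request:
carry_out(motion=[[0.23,0,1.6,0,-1],[0.23,0,0,0,0]])

```text
t: 13.48
eef_pos: [0.4606, 0.0287, 0.0875]
tool_rot: [0.949, -0.315, 0.004, -0.004]
ft_force: [8.0, 4.9, -5.0]
opening: 0.0199
gripper_force: 4.5
```

Request:
carry_out(motion=[[0.23,0,1.6,0,-1],[0.23,0,0,0,0]])

```text
t: 13.65
eef_pos: [0.4591, 0.027, 0.0874]
tool_rot: [0.952, -0.307, 0.003, -0.003]
ft_force: [5.3, 3.8, -3.3]
opening: 0.0202
gripper_force: 3.5
```

Request:
carry_out(motion=[[0.23,0,1.6,0,-1],[0.23,0,0,0,0]])

```text
t: 13.82
eef_pos: [0.4581, 0.0256, 0.0874]
tool_rot: [0.954, -0.299, 0.003, -0.003]
ft_force: [7.4, 4.5, -4.9]
opening: 0.0202
gripper_force: 3.6
```

Request:
carry_out(motion=[[0.23,0,1.6,0,-1],[0.23,0,0,0,0]])

```text
t: 13.98
eef_pos: [0.4574, 0.0245, 0.0874]
tool_rot: [0.957, -0.291, 0.004, -0.003]
ft_force: [7.1, 5.4, -5.1]
opening: 0.02
gripper_force: 4.1
```

```bash
cat > lev.py <<'E'
import numpy as np
from scipy.optimize import least_squares
D=np.array([[.4949,.0555,3.5],[.4938,.055,3.5],[.4925,.0544,3.5],[.4913,.0538,3.5],[.4899,.0531,3.6],[.489,.0525,4.1],[.4882,.0521,4.7],[.4875,.0516,5.3],[.4863,.051,5.4],[.4843,.0498,4.6],[.4822,.0486,3.7],[.4801,.0474,2.9],[.4791,.0466,3.2],[.4782,.0458,3.7],[.4771,.045,3.9],[.4763,.0443,4.4],[.4756,.0437,5.1],[.475,.043,5.8],[.4736,.0419,5.5],[.4717,.0404,4.6],[.4698,.0388,3.6],[.4682,.0375,3.3],[.4673,.0365,3.6],[.4665,.0356,4.1],[.4656,.0346,4.3],[.465,.0338,5.],[.4644,.0331,5.7],[.4636,.0321,6.1],[.4622,.0305,5.4],[.4606,.0287,4.5],[.4591,.027,3.5],[.4581,.0256,3.6],[.4574,.0245,4.1]])
f=least_squares(lambda c:np.hypot(D[:,0]-c[0],D[:,1]-c[1])-c[2],[.5315,-.0285,.09]).x
E
python3 - <<'E'
from lev import *
print('fit',f)
for c in ([.5315,-.0285],):
    a=np.degrees(np.arctan2(D[:,1]-c[1],D[:,0]-c[0]))
    for x,g in zip(a,D[:,2]): print(round(x,2),round(np.radians(x-112.7),3),round((x-125.5)%9.454,2),g)
E
```

```text
fit [ 0.53273243 -0.02840696  0.09203917]
113.54 0.015 6.95 3.5
114.3 0.028 7.71 3.5
115.19 0.044 8.6 3.5
116.03 0.058 9.44 3.5
117.01 0.075 0.97 3.6
117.69 0.087 1.64 4.1
118.25 0.097 2.2 4.7
118.78 0.106 2.73 5.3
119.62 0.121 3.57 5.4
121.08 0.146 5.04 4.6
122.6 0.173 6.55 3.7
124.11 0.199 8.06 2.9
124.9 0.213 8.86 3.2
125.65 0.226 0.15 3.7
126.51 0.241 1.01 3.9
127.17 0.253 1.67 4.4
127.75 0.263 2.25 5.1
128.32 0.273 2.82 5.8
129.44 0.292 3.94 5.5
130.96 0.319 5.46 4.6
132.51 0.346 7.01 3.6
133.8 0.368 8.3 3.3
134.65 0.383 9.15 3.6
135.4 0.396 0.45 4.1
136.24 0.411 1.29 4.3
136.87 0.422 1.91 5.0
137.45 0.432 2.49 5.7
138.25 0.446 3.3 6.1
139.59 0.469 4.64 5.4
141.1 0.496 6.15 4.5
142.53 0.521 7.57 3.5
143.61 0.539 8.65 3.6
144.43 0.554 0.02 4.1
```

Request:
carry_out(motion=[[0.23,0,1.6,0,-1],[0.23,0,0,0,0],[0.23,0,1.6,0,-1],[0.23,0,0,0,0]])

```text
t: 14.32
eef_pos: [0.456, 0.0223, 0.0874]
tool_rot: [0.962, -0.274, 0.004, -0.004]
ft_force: [6.4, 7.8, -5.6]
opening: 0.02
gripper_force: 4.9
```

Request:
carry_out(motion=[[0.23,0,1.6,0,-1],[0.23,0,0,0,0],[0.23,0,1.6,0,-1],[0.23,0,0,0,0]])

```text
t: 14.65
eef_pos: [0.455, 0.0204, 0.0874]
tool_rot: [0.966, -0.257, 0.005, -0.004]
ft_force: [6.0, 11.2, -6.7]
opening: 0.0204
gripper_force: 6.4
```

Request:
carry_out(motion=[[0.23,0,1.6,0,-1],[0.23,0,0,0,0]])

```text
t: 14.82
eef_pos: [0.454, 0.0188, 0.0874]
tool_rot: [0.969, -0.248, 0.005, -0.004]
ft_force: [7.3, 10.6, -6.3]
opening: 0.0199
gripper_force: 6.1
```

Request:
carry_out(motion=[[0.23,0,1.6,0,-1],[0.23,0,0,0,0]])

```text
t: 14.98
eef_pos: [0.4528, 0.0171, 0.0874]
tool_rot: [0.971, -0.24, 0.004, -0.004]
ft_force: [6.0, 8.0, -4.5]
opening: 0.0205
gripper_force: 5.1
```

Request:
carry_out(motion=[[0.23,0,1.6,0,-1],[0.23,0,0,0,0]])

```text
t: 15.15
eef_pos: [0.4517, 0.0152, 0.0874]
tool_rot: [0.973, -0.232, 0.004, -0.003]
ft_force: [5.8, 7.1, -4.6]
opening: 0.02
gripper_force: 4.3
```

Request:
carry_out(motion=[[0.23,0,1.6,0,-1],[0.23,0,0,0,0]])

```text
t: 15.32
eef_pos: [0.4506, 0.0134, 0.0874]
tool_rot: [0.975, -0.223, 0.004, -0.003]
ft_force: [5.8, 6.2, -4.3]
opening: 0.0202
gripper_force: 3.7
```

Request:
carry_out(motion=[[0.23,0,1.2,0,-1],[0.23,0,0,0,0],[0.23,0,0,0,0]])

```text
t: 15.57
eef_pos: [0.4502, 0.0124, 0.0874]
tool_rot: [0.977, -0.215, 0.004, -0.003]
ft_force: [5.7, 6.4, -5.0]
opening: 0.0202
gripper_force: 3.9
```

Request:
carry_out(motion=[[0.23,0,1.5,0,-1],[0.23,0,0,0,0],[0.23,0,0,0,0]])

```text
t: 15.82
eef_pos: [0.4498, 0.0113, 0.0874]
tool_rot: [0.978, -0.206, 0.004, -0.003]
ft_force: [5.1, 7.0, -5.5]
opening: 0.0202
gripper_force: 4.5
```

Request:
carry_out(motion=[[0.23,0,1,0,0],[0.23,0,0,0,0],[0.23,0,0,0,0],[0.23,0,0,0,0],[0.23,0,0,0,0]])

```text
t: 16.23
eef_pos: [0.4493, 0.0105, 0.0874]
tool_rot: [0.978, -0.206, 0.004, -0.003]
ft_force: [6.3, 8.0, -4.5]
opening: 0.0203
gripper_force: 4.7
```

Run:
```python
from h import *
s=arm.sense();e=s['eef_pos'];print(e,np.degrees(np.arctan2(e[1]+.0285,e[0]-.5315)),s['ft_force'],s['gripper_force'])
snap('top','t6');snap('side','s6')
a=cv2.imread('pics/s6.png')[60:330,130:400]
cv2.imwrite('pics/m6.png',cv2.resize(a,None,fx=2.2,fy=2.2,interpolation=cv2.INTER_CUBIC))
```

```text
[0.44933035 0.01049045 0.08740767] 154.61511709451077 [ 6.32200365  7.96143236 -4.45121225] 4.657054063864052
```

View pics/m6.png

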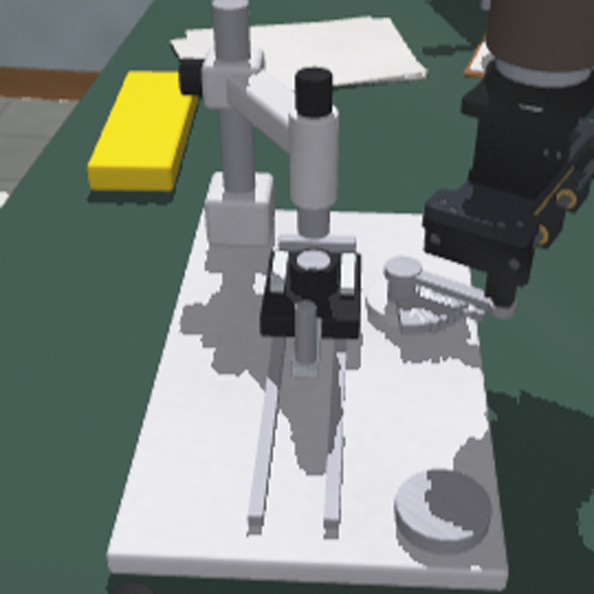

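The lever is held at about (505,310), swung out to the fourth notch. The carriage is home (post top at (306,308)) and the reference block hasn't moved. The TCP angle is 154.6° and the fourth click was predicted at 154.7°, so I'm handing in.

```bash
python3 -c "
from workcell import arm
print(arm.hand_in())"
```

```text
the job is handed in; nothing more can be done
None
```

I pushed the carriage home against its stop, then swung the lever to the fourth click and handed the job in with the fingers still holding it there; no verdict came back.

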